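# Comb the lacquered handle blanks into rows on the drying board

## Robot

A 6-joint arm with a two-finger parallel gripper is mounted at the origin on the work surface. World frame = base frame: x ahead of the robot, y to its left, z up, the work surface at z = 0. Lengths are in mm, angles in rad, forces in N, time in s.
With the tool pointing down it reaches from about 350 to 975 mm from the base axis. Payload 7.1 kg.
Tool frame: the origin (TCP) lies on the front face of the gripper's body, between the roots of the fingers; the fingertips stand 80 mm ahead of it and the grasp point (between the pads) lies 61 mm ahead of it (env.tips_ahead is the distance from the TCP to the fingertips, in mm); z points along the fingers, y is the line along which they close (so a half turn about z gives the same grasp; the last joint's range is limited). The gripper opens to 88 mm and grips with 3 to 60 N. Pads are 20 mm wide; open, the fingers measure 115 mm over their backs; the gripper's body (75 mm by 178 mm) begins 61 mm behind the grasp point.
Start: joints at [1.186, 0.423, 1.63, -0, 1.089, -0.019], TCP at [223.528, 583.644, 302.675] pointing down, gripper open.
Joint ranges: [-3, 3], [-0.9, 2.11], [0.09, 2.58], [-1.31, 4.45], [0.11, 2.69], [-2.54, 2.54]. Speed limits (rad/s): [2.39, 2.39, 3.01, 3.14, 3.14, 3.14].

## Interface

Orientations are given as a unit quaternion [x, y, z, w].
In Python, from station import env, set_gripper, viewer, workorder gives the robot as it stands. Calls block until the motion is done:
- env.reach(position, orientation): joint-space move of the TCP to a pose.
- env.move_l(position, rot=None, rate=150, f_stop=None): straight line of the TCP; rot=None keeps the orientation; rate is the mean speed in mm/s. With f_stop (N) it stops when the force on the tool has changed by that much, and returns True; else False.
- env.move_joints(angles): joint-space move.
- set_gripper(opening): finger opening in mm; the grip force is fixed at half the most; returns when the fingers have stopped.
- env.hold(seconds).
- env.ik(position, orientation): joint angles nearest the present ones, or None.
- env.read_state(): the state.
- viewer.camera(name): name is "side" or "top" or "wrist"; returns the picture (400x640x3 uint8, blue, green, red); there is no depth.
- viewer.camera_params(name): a dict with "fx", "fy", "cx", "cy" (pixels), "dist" ([k1, k2, p1, p2, k3] as OpenCV has them; the pictures are not rectified), "pose" (4x4, takes a point from camera to world coordinates); the wrist camera has in their place "tool_from_camera" (4x4, takes a point from camera to tool coordinates, whose origin is the TCP and whose axes are the flange's). Camera axes: x right, y up, looking along -z (the intrinsics and any distortion apply to the point x, -y, -z); pixel columns grow to the right and rows downward; lengths in mm; the calibration is good to about 2 mm. A picture is of the moment at which its call begins: read the wrist's pose just before it. camera_params takes no time and is no camera call.
A pose or a line that the arm cannot do raises env.IKError and nothing moves.
- workorder.sign_off(): hands the job in; it is judged then, once.
The state is a dict: "time_s": time; "qpos": joint angles; "dq": joint speeds; "tau": joint torques, N m; "tool_pos": TCP position; "orientation": TCP orientation; "force": force on the tool from outside, world axes, zero at the start; "wrist_torque": the same for the moment, N m; "width": finger opening in mm; "grip_force": force on a finger pad.
Only numpy, scipy, OpenCV 4.12 (cv2) and the standard library are available. Lean on these libraries where they do the work, as an engineer would, in place of code of your own. Each camera call takes 0.05 s, during which the arm holds its last target. There are 200 camera calls.

## Task

Take the rake out of its sloping rest and use its tines to comb the three freshly lacquered blue rods on the ridged drying board straight, until each lies flat down in a row of its own between the ridges. Their lacquer is wet: only the rake may touch the rods, never the gripper, and do not press the rake hard on the rods or the board. Then stand the rake back in its rest, tines down, let go, and leave everything else on the table where it is.

Things in the scene. Friction and masses are not known exactly. Their poses are not given: they have to be found in the camera images.
- board: fixed drying board, 220 (x) x 280 (y) mm, with a rim 10 mm wide, 26 mm high. Nine dark ridges along x, end to end, at y = 0, +-30, +-60, +-90, +-120 mm, each 6 mm wide, part eight rows (centres y = +-15, +-45, +-75, +-105 mm, 24 mm wide). Origin under its centre, z up; rows' floor at z = 12 mm, ridge tops 16 mm, axis of a rod lying in a row 19 mm
- rod1: freshly lacquered blue handle blank: round rod, 120 mm long, 14 mm in diameter, about 30 g, a brass band near one end; origin at its middle, on its axis; x along the rod (y, z turn as it rolls; it rolls easily). Starts slantwise across the ridges, 10 to 35 degrees off their line, at least 20 mm from the end rims
- rod2: freshly lacquered blue handle blank: round rod, 120 mm long, 14 mm in diameter, about 30 g, a brass band near one end; origin at its middle, on its axis; x along the rod (y, z turn as it rolls; it rolls easily). Starts slantwise across the ridges, 10 to 35 degrees off their line, at least 20 mm from the end rims
- rod3: freshly lacquered blue handle blank: round rod, 120 mm long, 14 mm in diameter, about 30 g, a brass band near one end; origin at its middle, on its axis; x along the rod (y, z turn as it rolls; it rolls easily). Starts slantwise across the ridges, 10 to 35 degrees off their line, at least 20 mm from the end rims
- rake: hand rake: orange handle block, dark head, three steel tines. Origin: middle of the line of tine tips; z from tips to handle, y along the row of tines, x the thin way. Tines at y = 0, +-30 mm, 6 mm thick, tapered points, 36 mm long; head 18 (x) x 78 (y) mm, z = 35 to 51 mm; handle 18 (x) x 64 (y) mm, z = 51 to 115 mm; 180 g. Starts in the rest, its y along the rest's y
- rake_grip (a point): point on the axis of the rake's handle block, 92 mm from the tips along the rake's z; grip the block here across its 18 mm (rake x), from its top end, firmly (40 N or more). Axes as the rake's
- rest: fixed grey trough that holds the rake tines down; origin under the centre of its 110 x 112 mm base. It leans 30 degrees: its mouth, and the rake's handle in it, point along (-0.5, 0, 0.866) in its axes. Trough along y, inside 100 mm long, 28 mm wide; lower wall (-x side) 62 mm high up the slope, other walls 28 mm. The rake leans on the lower wall, tips on the floor
- rest_seat (a point): centre of the trough's floor, 22 mm above the underside of the rest, half-way between the walls; axes are the rest's own (not tilted). The standing rake's tips lie about 5 mm from here towards the lower wall
- jar: amber jar with a yellow cap, 72 mm across, 120 mm tall, a bystander; origin under its centre
- scissors: shears lying open on the table, about 200 mm long, a bystander; origin at the pivot, on the table
- hammer: hammer lying on the table beyond the work, a bystander; origin underneath it, near its middle
- soles: stack of grey leather soles, 100 x 240 x 20 mm, a bystander; origin under its centre
- spool: wooden thread spool, 50 mm across, 65 mm tall, standing, a bystander; origin under its centre
- mug: blue cup, 76 mm across, 90 mm tall, a bystander; origin under its centre
Not all that is in view belongs to the job. There is more than one size of the rake; the job needs the middle-sized.

How it is judged (in metres and radians):
On the way, in this order (a step that is already met when the one before it is completed fails the run):
1. the rake is lifted out of its rest (distance between rake and rest_seat above 0.08 m), for 0.1 s.
2. all three rods lie in rows, combed with the rake out of its rest (angle between the x axis of each of rod1, rod2, rod3 and the x axis of board, either way round below 0.14 rad and z of each of rod1, rod2, rod3 in the frame of board below 0.0215 m and horizontal distance between each of rod1, rod2, rod3 and board below 0.13 m and distance between rake and rest_seat above 0.08 m), for 0.2 s.
At the end, for the whole second after the job is handed in: Each rod on the floor of a row: within 8 degrees of the ridges, axis under 21.5 mm above the board's underside, middle within 130 mm of the board's. Rake still in its rest: tips within 20 mm of the seat, leaning 22 to 38 degrees, within 9 degrees of the rest's length (angle between the x axis of each of rod1, rod2, rod3 and the x axis of board, either way round below 0.14 rad and z of each of rod1, rod2, rod3 in the frame of board below 0.0215 m and horizontal distance between each of rod1, rod2, rod3 and board below 0.13 m and distance between rake and rest_seat below 0.02 m and angle between rake's own z axis and vertical between 0.38 and 0.67 rad and angle between the y axis of rake and the y axis of rest, either way round below 0.15 rad and linear speed of rake below 0.03 m/s); the robot touches nothing.
It fails at once if a freshly lacquered rod is touched by the gripper or the arm (contact force between any of the fingers, the arm and rod1 above 0.5 N or contact force between any of the fingers, the arm and rod2 above 0.5 N or contact force between any of the fingers, the arm and rod3 above 0.5 N).
It fails at once if the rake is pressed harder than 60 N on the board or on a rod (contact force between rake and board above 60 N or contact force between rake and rod1 above 60 N or contact force between rake and rod2 above 60 N or contact force between rake and rod3 above 60 N).
It fails at once if a bystander is pushed more than 25 mm from its place (distance of any of jar, scissors, hammer, soles, spool, mug from where it was at the start of the episode above 0.025 m).
It also fails if it takes over 69 s, if anything falls off the work surface, if the arm or the gripper's body presses on something with over 40 N, if the wrist force passes 120 N, or if a joint passes its speed limit or range.

## Working session

There is one attempt and no reset: what is moved stays moved. The work goes in short steps, each a Python script; the robot and the scene stay as the last script left them, time stands still between calls to the robot, and variables do not carry over. Pictures are saved under pics/ and viewed, at most 10 in all, crops included, and the job is handed in when it is done.

```bash
ls; mkdir -p pics
python3 - <<'E'
from station import env, viewer
import cv2,json
for n in("top","side"):
    cv2.imwrite(f"pics/{n}0.png",viewer.camera(n)); p=viewer.camera_params(n); print(n,{k:(v.tolist() if hasattr(v,'tolist') else v) for k,v in p.items()})
print(viewer.camera_params("wrist")); s=env.read_state(); print(s['time_s'],s['orientation'])
E
```

```text
pics
top {'fx': 487.11284004764383, 'fy': 487.11284004764383, 'cx': 326.14438914613794, 'cy': 201.0441574675381, 'dist': [-0.002869239170659649, 0.0, 0.0, 0.0, 0.0], 'pose': [[-0.008987103822179496, 0.9931538439257144, -0.11646748155801678, 410.23623906851657], [-0.9999275266162251, -0.009858727906985467, -0.006909920347889733, 8.719570259255876], [-0.008010835165419545, 0.1163969405939591, 0.993170468117291, 1398.703464907283], [0.0, 0.0, 0.0, 1.0]]}
side {'fx': 370.061953724739, 'fy': 370.061953724739, 'cx': 323.1544669267427, 'cy': 201.32469288471628, 'dist': [-0.0485363907314508, 0.0, 0.0, 0.0, 0.0], 'pose': [[0.9241002884954096, 0.2736687620681704, -0.2667284489340724, 219.85901241033918], [-0.3820788554871145, 0.6481801615547673, -0.6586943345410622, -822.3246274953815], [-0.007375973993830243, 0.7106109250742708, 0.7035465216833436, 975.7266435515648], [0.0, 0.0, 0.0, 1.0]]}
{'fx': 351.8430826566525, 'fy': 351.8430826566525, 'cx': 322.6803179414432, 'cy': 202.82576767952816, 'dist': array([-0.06789568,  0.        ,  0.        ,  0.        ,  0.        ]), 'tool_from_camera': array([[-5.65863268e-05,  9.56095209e-01,  2.93056221e-01,
         8.09937515e+01],
       [ 9.99998422e-01, -4.66192476e-04,  1.71404186e-03,
         5.97750305e-02],
       [ 1.77540781e-03,  2.93055855e-01, -9.56093674e-01,
        -8.19057064e+01],
       [ 0.00000000e+00,  0.00000000e+00,  0.00000000e+00,
         1.00000000e+00]])}
0.1 [ 1.81871739e-01  9.83322018e-01 -6.78093773e-04 -1.37712611e-04]
```

View pics/top0.png

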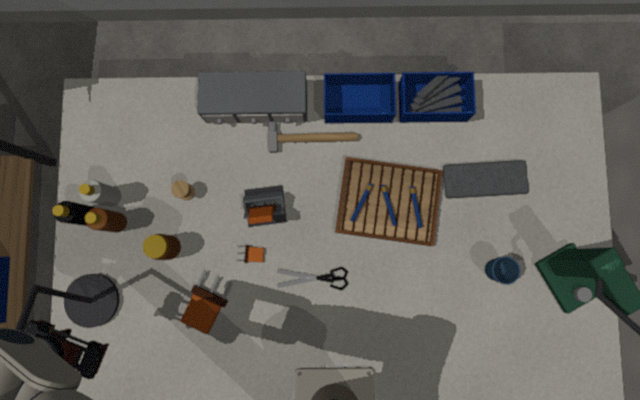

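View pics/side0.png

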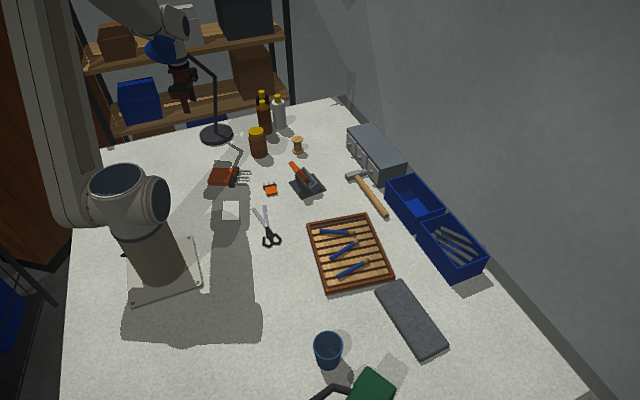

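Rake candidates in the top view:
- large rake lying at (205,305)
- small rake lying at (252,254)
- middle-sized rake standing in the grey trough at (262,212), which fits the description

Rods are at (361,203), (389,206) and (416,207). Next: close wrist views of the rest and the board.

```bash
cat > h.py <<'E'
from station import env, set_gripper, viewer, workorder
import numpy as np, cv2
from scipy.spatial.transform import Rotation as R
def cam(n, s=None):
    p=viewer.camera_params(n)
    if n=="wrist":
        s=s or env.read_state(); T=np.eye(4); T[:3,:3]=R.from_quat(s['orientation']).as_matrix(); T[:3,3]=s['tool_pos']
        p['pose']=T@p['tool_from_camera']
    return p
def rays(p,uv):
    K=np.array([[p['fx'],0,p['cx']],[0,p['fy'],p['cy']],[0,0,1]])
    u=cv2.undistortPoints(np.array(uv,float).reshape(-1,1,2),K,np.array(p['dist'])).reshape(-1,2)
    d=np.c_[u[:,0],-u[:,1],-np.ones(len(u))]
    P=np.array(p['pose']); return P[:3,3],d@P[:3,:3].T
def onplane(p,uv,z):
    o,d=rays(p,uv); z=np.asarray(z,float); return o+d*((z-o[2])/d[:,2])[:,None]
def shot(name):
    s=env.read_state(); im=viewer.camera("wrist"); cv2.imwrite(f"pics/{name}.png",im)
    np.savez(f"pics/{name}.npz",pose=cam("wrist",s)['pose']); return im
def load(name):
    p=viewer.camera_params("wrist"); p['pose']=np.load(f"pics/{name}.npz")['pose']; return cv2.imread(f"pics/{name}.png"),p
DOWN=[0,1,0,0]
E
python3 - <<'E'
from h import *
p=cam("top"); g=onplane(p,[[265,205],[389,201]],[30,16]); print(g.round())
for n,c in (("rest",g[0]),("board",g[1])):
    env.reach([c[0]-40,c[1],300],DOWN); shot(n)
print(env.read_state()['time_s'])
E
```

```text
[[ 561.  191.   30.]
 [ 571. -161.   16.]]
3.3167
```

View pics/rest.png

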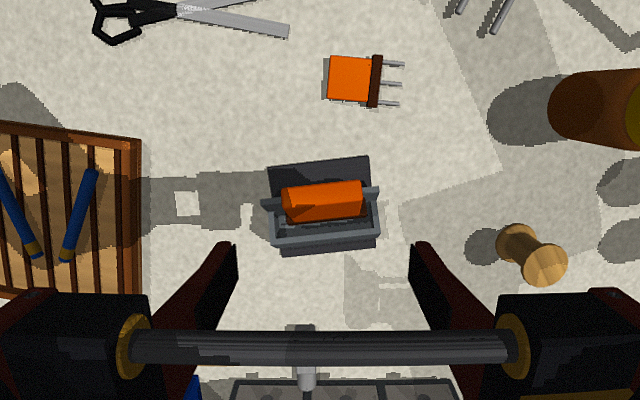

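View pics/board.png

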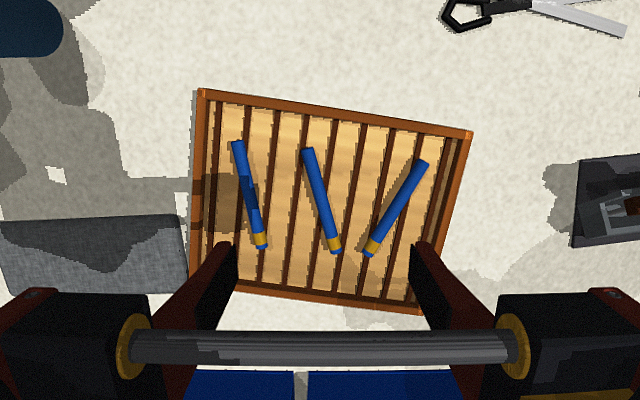

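The rest view shows the orange handle end at (322,200) in the grey trough (265–380, 155–255). The small rake is apart from it at (355,80). The board view shows rim corners near (200,88) and (472,131), with rods at (250,195), (321,200) and (397,208). Now the close crop of the chosen rake, plus the rod measurement.

Run:
```python
from h import *
im,p=load("rest"); cv2.imwrite("pics/restc.png",cv2.resize(im[140:270,235:405],None,fx=4.5,fy=4.5,interpolation=cv2.INTER_CUBIC))
hsv=cv2.cvtColor(im,cv2.COLOR_BGR2HSV); m=cv2.inRange(hsv,(3,150,60),(20,255,255)); m[:150]=0;m[250:]=0;m[:,:240]=0;m[:,400:]=0
c=max(cv2.findContours(m,0,2)[0],key=cv2.contourArea); print("handle",cv2.minAreaRect(c))
im,p=load("board"); hsv=cv2.cvtColor(im,cv2.COLOR_BGR2HSV)
# board corners (rim outer, z=26): top edge & left edge lines by wood mask
wood=cv2.inRange(hsv,(2,90,20),(25,255,255)); wood[:, :150]=0; wood[:,500:]=0; wood[345:]=0
wood[235:,:238]=0; wood[235:,412:]=0
wood=cv2.morphologyEx(wood,3,np.ones((9,9)))
c=max(cv2.findContours(wood,0,2)[0],key=cv2.contourArea); h=cv2.approxPolyDP(cv2.convexHull(c),6,True).reshape(-1,2); print("hull",h.tolist())
print(onplane(p,h,26).round(1).tolist())
m=cv2.inRange(hsv,(100,120,40),(125,255,255)); 
for c in cv2.findContours(m,0,2)[0]:
    if cv2.contourArea(c)<300: continue
    r=cv2.minAreaRect(c)
    if not(200<r[0][0]<460 and 120<r[0][1]<280): continue
    v=cv2.boxPoints(r); print(r); print(onplane(p,[r[0]],23).round(1), onplane(p,v,23)[:,:2].round().tolist())
```

```text
handle ((323.05487060546875, 200.99391174316406), (36.663272857666016, 82.93408966064453), 83.6598129272461)
hull [[198, 88], [473, 132], [446, 234], [411, 314], [238, 291], [190, 234]]
[[441.7, -282.4, 26.0], [483.8, -8.6, 26.0], [594.5, -25.2, 26.0], [696.6, -55.7, 26.0], [665.6, -258.3, 26.0], [594.9, -306.3, 26.0]]
((399.3040466308594, 200.7670135498047), (12.98154354095459, 93.62113189697266), 31.504268646240234)
[[557.4 -78.7  23. ]] [[599.0, -109.0], [511.0, -62.0], [518.0, -50.0], [608.0, -96.0]]
((319.1346435546875, 192.4606170654297), (93.28114318847656, 12.994682312011719), 73.7059555053711)
[[ 548.3 -164.3   23. ]] [[503.0, -184.0], [499.0, -171.0], [597.0, -143.0], [602.0, -157.0]]
((247.1797637939453, 186.1123504638672), (94.29109191894531, 13.041851997375488), 77.00537872314453)
[[ 541.4 -240.2   23. ]] [[495.0, -255.0], [492.0, -242.0], [592.0, -225.0], [595.0, -239.0]]
```

View pics/restc.png

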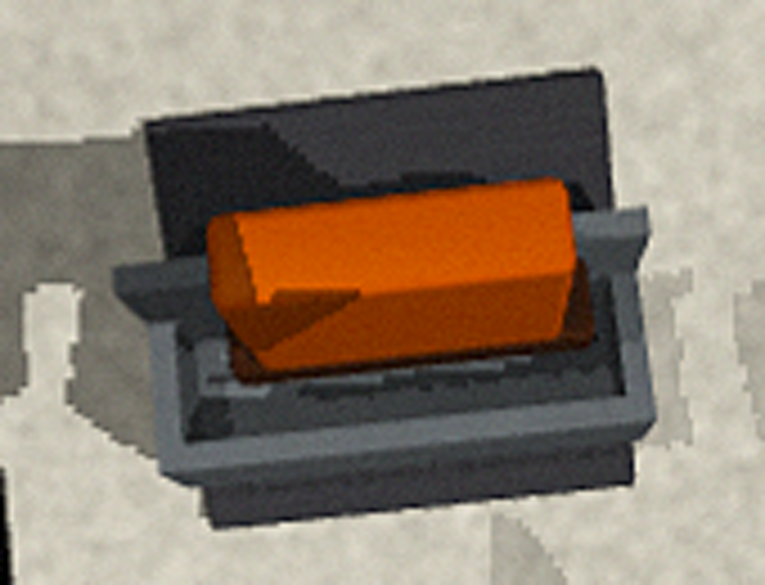

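The crop confirms it: the handle end face is at crop (393,244), which is pixel (322.3,194.2), in the trough, so it is the middle-sized rake. Board yaw is about -8.75° with its centre near (571.5,-162). Now the grasp.

Run:
```python
from h import *
_,p=load("rest"); f=lambda a:np.array(a)/4.5+[235,140]-0.4
e=onplane(p,f([[210,222],[568,180],[577,270],[217,304]]),[123.5,123.5,114.5,114.5]); print(e.round(1)) # end face corners
b=onplane(p,f([[145,122],[603,70],[635,485],[212,527]]),0); print(b.round(1))
top=e.mean(0); d=(e[1]-e[0])+(e[2]-e[3]); yaw=np.arctan2(-d[0],d[1]); print(top.round(1),np.degrees(yaw))
Rz=R.from_euler('z',yaw); lean=Rz.apply([-.5,0,.8660254]); grip=top-23*lean
best=None
for s in(1,-1):
    z=-lean; y=s*Rz.apply([.866025,0,.5]); x=np.cross(y,z); q=R.from_matrix(np.c_[x,y,z]).as_quat()
    j=env.ik(grip+(61+90)*lean,q); print(s,None if j is None else np.round(j,2))
    # matching combing orientation: tool x = s*rake y ; board x either way
    for t in(1,-1):
        bx=t*np.array([np.cos(-.1527),np.sin(-.1527),0]); zz=np.array([0,0,-1.]); q2=R.from_matrix(np.c_[bx,np.cross(zz,bx),zz]).as_quat()
        j2=env.ik([571,-162,250],q2); print('  comb',t,None if j2 is None else np.round(j2,2))
np.savez("rest.npz",grip=grip,lean=lean,yaw=yaw)
```

```text
[[508.1 160.3 123.5]
 [500.8 220.5 123.5]
 [519.2 223.6 114.5]
 [525.5 159.9 114.5]]
[[515.3 130.    0. ]
 [502.4 241.8   0. ]
 [612.  254.5   0. ]
 [624.3 142.8   0. ]]
[513.4 191.1 119. ] 6.291136287228834
1 [ 0.44  0.25  2.23 -0.79  0.23  1.06]
  comb 1 [-0.3   0.44  1.74 -0.    0.96  1.43]
  comb -1 [-0.3   0.44  1.74 -0.    0.96 -1.71]
-1 [ 0.44  0.25  2.23 -0.79  0.23 -2.08]
  comb 1 [-0.3   0.44  1.74 -0.    0.96  1.43]
  comb -1 [-0.3   0.44  1.74 -0.    0.96 -1.71]
```

Run:
```python
from h import *
r=np.load("rest.npz"); Rz=R.from_euler('z',np.radians(6.4)); lean=Rz.apply([-.5,0,.8660254]); grip=r['grip']
z=-lean; y=Rz.apply([.866025,0,.5]); q=R.from_matrix(np.c_[np.cross(y,z),y,z]).as_quat()
set_gripper(55)
env.reach(grip+(61+80)*lean,q); print(env.move_l(grip+61*lean,rate=100,f_stop=15))
print(env.read_state()['force'].round(1) if hasattr(env.read_state()['force'],'round') else env.read_state()['force'])
set_gripper(0); s=env.read_state(); print(s['width'],s['grip_force'],np.round(s['force'],1),np.round(s['tool_pos'],1),s['time_s'])
np.savez("grasp.npz",pos=s['tool_pos'],q=s['orientation'],lean=lean)
viewer_im=viewer.camera("side"); cv2.imwrite("pics/side1.png",cv2.resize(viewer_im[110:250,200:420],None,fx=3,fy=3))
```

```text
Traceback (most recent call last):
station.IKError: the arm cannot follow that straight line within its joint ranges
```

Run:
```python
from h import *
grip=np.load("rest.npz")['grip']; Rz=R.from_euler('z',np.radians(6.4)); print(grip.round(1),np.round(env.read_state()['qpos'],2),env.read_state()['time_s'])
for a in(30,26,22,18):
  A=np.radians(a)
  for s in (1,-1):
    for off in(80,40,0):
      lean=Rz.apply([-np.sin(A),0,np.cos(A)]); z=-lean; y=s*Rz.apply([np.cos(A),0,np.sin(A)]); q=R.from_matrix(np.c_[np.cross(y,z),y,z]).as_quat()
      j=env.ik(grip+61*lean+off*np.array([-.5,-.05,.866]),q); print(a,s,off,None if j is None else np.round(j,2))
```

```text
[524.8 192.3  99.1] [ 0.44  0.27  2.22 -0.85  0.21  1.12] 6.55
30 1 80 [ 0.44  0.27  2.22 -0.85  0.21  1.12]
30 1 40 [ 0.42  0.37  2.2  -1.19  0.16  1.45]
30 1 0 None
30 -1 80 [ 0.44  0.27  2.22 -0.85  0.21 -2.02]
30 -1 40 [ 0.42  0.37  2.2  -1.19  0.16 -1.69]
30 -1 0 None
26 1 80 [ 0.42  0.27  2.18 -0.5   0.28  0.77]
26 1 40 [ 0.41  0.37  2.16 -0.65  0.21  0.9 ]
26 1 0 [ 0.39  0.46  2.13 -0.87  0.16  1.12]
26 -1 80 [ 0.42  0.27  2.18 -0.5   0.28 -2.37]
26 -1 40 [ 0.41  0.37  2.16 -0.65  0.21 -2.24]
26 -1 0 [ 0.39  0.46  2.13 -0.87  0.16 -2.02]
22 1 80 [ 0.41  0.28  2.14 -0.31  0.37  0.57]
22 1 40 [ 0.39  0.37  2.12 -0.37  0.29  0.62]
22 1 0 [ 0.38  0.46  2.1  -0.45  0.23  0.69]
22 -1 80 None
22 -1 40 [ 0.39  0.37  2.12 -0.37  0.29 -2.52]
22 -1 0 [ 0.38  0.46  2.1  -0.45  0.23 -2.45]
18 1 80 [ 0.4   0.29  2.1  -0.2   0.46  0.45]
18 1 40 [ 0.38  0.38  2.08 -0.22  0.39  0.46]
18 1 0 [ 0.37  0.47  2.05 -0.25  0.33  0.49]
18 -1 80 None
18 -1 40 None
18 -1 0 None
```

The wrist is near its limit at 30°, so I'll grip at 26°, which the trough's play allows, with the grip point shifted 4 mm uphill.

Run:
```python
from h import *
Rz=R.from_euler('z',np.radians(6.4)); A=np.radians(26)
lean=Rz.apply([-np.sin(A),0,np.cos(A)]); slope=Rz.apply([-.5,0,.866]); y=Rz.apply([np.cos(A),0,np.sin(A)])
grip=np.load("rest.npz")['grip']+4*y; z=-lean; q=R.from_matrix(np.c_[np.cross(y,z),y,z]).as_quat()
P=grip+61*lean
env.reach(P+70*slope,q); print(env.move_l(P,rate=80,f_stop=15))
set_gripper(0); s=env.read_state(); print(s['width'],s['grip_force'],np.round(s['force'],1),np.round(s['tool_pos']-P,1),s['time_s'])
np.savez("grasp.npz",pos=s['tool_pos'],q=s['orientation'],slope=slope)
cv2.imwrite("pics/side1.png",cv2.resize(viewer.camera("side")[110:250,200:420],None,fx=3,fy=3))
```

```text
False
17.86097460451546 29.99994993209839 [-1.1 -0.3  0.6] [-0.1 -0.  -0. ] 8.6583
```

View pics/side1.png

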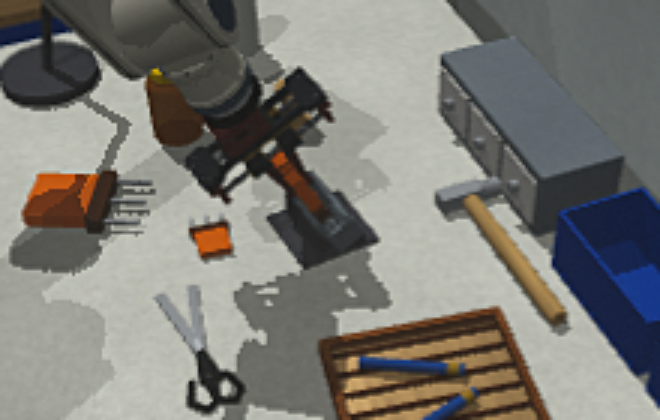

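Gripped: width is 17.9 mm at 30 N. Lifting, then touching the row floor beside rod A (board y = +106) to calibrate the tip height.

```bash
cat >> h.py <<'E'
YAW=np.radians(-8.75); C=np.array([571.5,-162.2])
bx=np.array([np.cos(YAW),np.sin(YAW),0]); by=np.array([-np.sin(YAW),np.cos(YAW),0])
zz=np.array([0,0,-1.]); QC=R.from_matrix(np.c_[bx,np.cross(zz,bx),zz]).as_quat()
def W(x,y,z): return np.r_[C,0]+x*bx+y*by+[0,0,z+153]   # TCP for tips at board x,y,z
E
python3 - <<'E'
from h import *
g=np.load("grasp.npz"); env.move_l(g['pos']+130*g['slope'],rate=150)
env.reach(W(-15,107,120),QC); env.move_l(W(-15,107,28),rate=120); env.hold(.2)
hit=env.move_l(W(-15,107,4),rate=15,f_stop=4); s=env.read_state()
print(hit,s['tool_pos'][2]-153,np.round(s['force'],1),s['time_s'],s['width'])
if hit:
    z0=s['tool_pos'][2]-153-12; np.savez("z0.npz",z0=z0); env.move_l(W(-15,107,18+z0),rate=40)
shot("touch")
E
```

```text
True 11.663781384944855 [-0.7  0.5  5.5] 12.9167 18.263769839288123
```

View pics/touch.png

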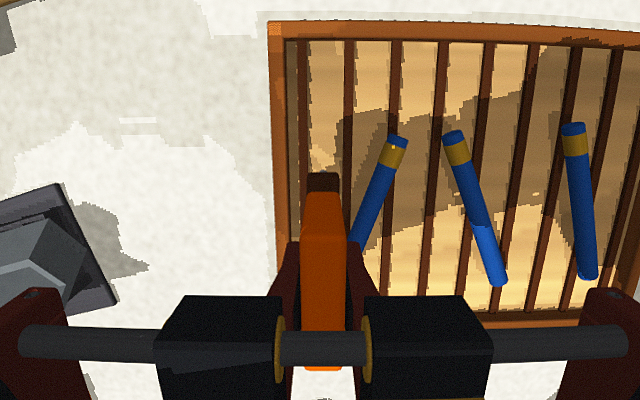

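```bash
cat >> h.py <<'E'
def push(x,y0,y1,z=18):
    z+=float(np.load("z0.npz")['z0']); c=env.read_state()['tool_pos']
    if np.linalg.norm(c-W(x,y0,z))>3:
        if c[2]-153<48: env.move_l([c[0],c[1],203],rate=150)
        env.move_l(W(x,y0,50),rate=200); env.move_l(W(x,y0,z),rate=100,f_stop=12)
    hit=env.move_l(W(x,y1,z),rate=35,f_stop=20); s=env.read_state()
    print('push',y0,y1,hit,np.round(s['force'],1),round(s['time_s'],1))
E
python3 - <<'E'
from h import *
push(-15,107,84.5); push(-15,48,65.5)
c=env.read_state()['tool_pos']; env.move_l([c[0],c[1],203],rate=150); shot("A")
E
```

```text
push 107 84.5 False [-0.2  0.1 -1.8] 14.1
push 48 65.5 False [-0.5  0.2 -3.2] 15.9
```

View pics/A.png

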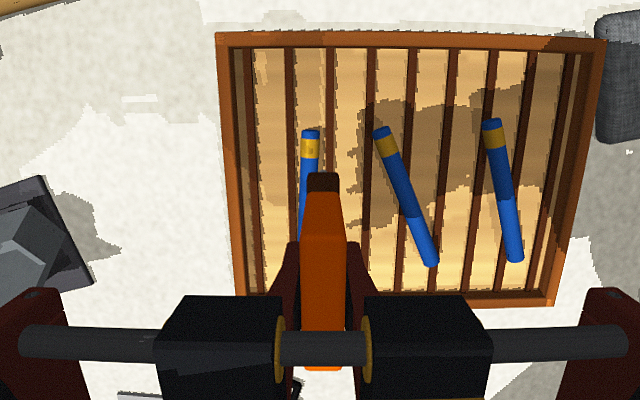

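Rod A (310,150–235) now lies parallel in its row. Combing B and C the same way.

Run:
```python
from h import *
push(-13,-34,5.5); push(-13,43,24.5)
push(-7,-108,-84.5); push(-7,-48,-65.5)
c=env.read_state()['tool_pos']; env.move_l([c[0],c[1],250],rate=150)
env.reach(W(-20,160,140),QC); im=viewer.camera("top"); cv2.imwrite("pics/top1.png",cv2.resize(im[150:255,330:450],None,fx=5,fy=5,interpolation=cv2.INTER_CUBIC))
p=cam("top"); m=cv2.inRange(cv2.cvtColor(im,cv2.COLOR_BGR2HSV),(100,100,40),(125,255,255)); m[:155]=0;m[250:]=0;m[:,:338]=0;m[:,440:]=0
for c in cv2.findContours(m,0,2)[0]:
    if cv2.contourArea(c)<60: continue
    b=onplane(p,c.reshape(-1,2),20)[:,:2]-C; b=np.c_[b@bx[:2],b@by[:2]].astype(np.float32); v=cv2.fitLine(b,2,0,.1,.1).ravel()
    print(b.mean(0).round(1),np.degrees(np.arctan(v[1]/v[0])).round(1))
print(env.read_state()['time_s'])
```

```text
push -34 5.5 False [ 0.2 -0.1 -1.4] 18.7
push 43 24.5 False [-0.6 -0.2 -2.3] 20.6
push -108 -84.5 False [ 0.1  0.9 -2. ] 23.1
push -48 -65.5 False [-1.3  0.1 -2.6] 24.9
[-23.7 -76.9] 2.7
[-26.9  15.1] 2.1
26.5333
```

View pics/top1.png

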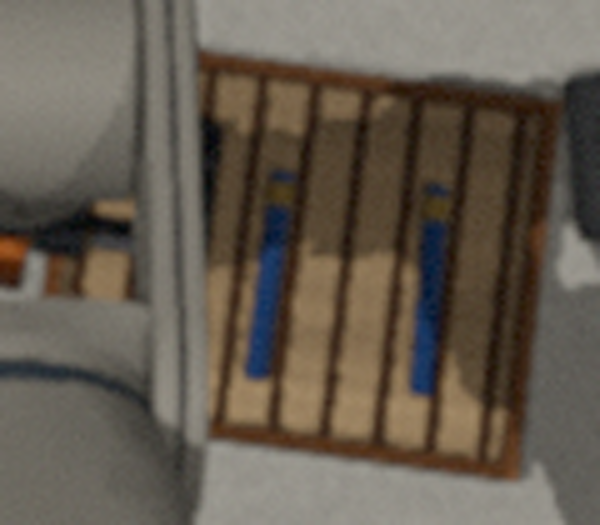

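B and C lie in their rows, 2–3° off the ridges. Returning the rake to its rest.

Run:
```python
from h import *
g=np.load("grasp.npz"); s=g['slope']
env.reach(g['pos']+130*s,g['q']); env.move_l(g['pos']+40*s,rate=120)
print(env.move_l(g['pos']+1*s,rate=40,f_stop=12)); st=env.read_state(); print(np.round(st['tool_pos']-g['pos'],1),np.round(st['force'],1),st['time_s'])
if np.linalg.norm(st['tool_pos']-g['pos'])<8:
    set_gripper(50); env.move_l(g['pos']+80*s,rate=100); print('released')
    c=env.read_state()['tool_pos']; env.reach([400,191,350],DOWN); env.hold(.3)
shot("end"); im=viewer.camera("top"); p=cam("top"); m=cv2.inRange(cv2.cvtColor(im,cv2.COLOR_BGR2HSV),(100,100,40),(125,255,255)); m[:155]=0;m[250:]=0;m[:,:338]=0;m[:,440:]=0
for c in cv2.findContours(m,0,2)[0]:
    if cv2.contourArea(c)<60: continue
    b=onplane(p,c.reshape(-1,2),20)[:,:2]-C; b=np.c_[b@bx[:2],b@by[:2]].astype(np.float32); v=cv2.fitLine(b,2,0,.1,.1).ravel()
    print(b.mean(0).round(1),np.degrees(np.arctan(v[1]/v[0])).round(1))
print(env.read_state()['time_s'])
```

```text
False
[-0.6 -0.1  1. ] [-0.1  0.6 -1.9] 29.5417
released
[-11.1 -77. ] 2.2
[-19.5  14.8] -0.4
[-30.5  81.8] -3.7
33.225
```

View pics/end.png

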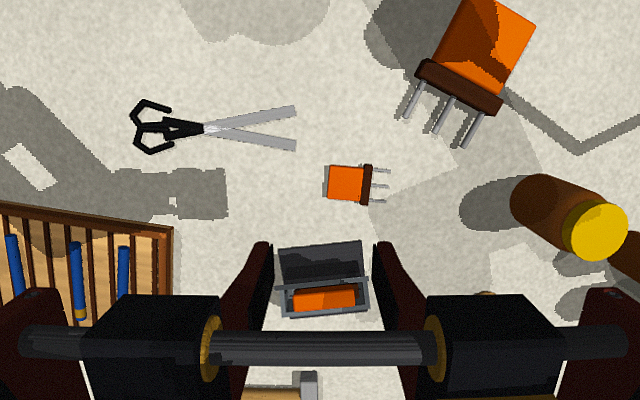

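I've used all 10 views, so I'll check numerically: project the expected handle end (nominal versus fallen) against the orange contour, and measure rod A from straight above.

```bash
cat >> h.py <<'E'
def proj(p,X):
    P=np.linalg.inv(np.array(p['pose'])); c=np.c_[X,np.ones(len(X))]@P[:3].T; c=c*[1,-1,-1]
    K=np.array([[p['fx'],0,p['cx']],[0,p['fy'],p['cy']],[0,0,1]]); return cv2.projectPoints(c,np.zeros(3),np.zeros(3),K,np.array(p['dist']))[0].reshape(-1,2)
def orange(im,x0,x1,y0,y1):
    m=cv2.inRange(cv2.cvtColor(im,cv2.COLOR_BGR2HSV),(3,150,40),(20,255,255)); k=np.zeros_like(m);k[y0:y1,x0:x1]=m[y0:y1,x0:x1]
    c=max(cv2.findContours(k,0,2)[0],key=cv2.contourArea); return cv2.boundingRect(c),c
E
python3 - <<'E'
from h import *
def handle(a,tip):
    Rz=R.from_euler('z',np.radians(6.4)); A=np.radians(a); l=np.array([-np.sin(A),0,np.cos(A)]); x=np.array([np.cos(A),0,np.sin(A)])
    pts=[Rz.apply(s*l+e*x)+[0,0,0]+Rz.apply([0,w,0]) for s in(51,115) for e in(-9,9) for w in(-32,32)]; return np.array(pts)+tip
top=np.array([513.4,191.1,119]); Rz=R.from_euler('z',np.radians(6.4)); tip=top-115*Rz.apply([-.5,0,.866])
im,p=load("end"); print("end",orange(im,270,380,255,330)[0])
for a in(40,30,26,10,-10): print(a,cv2.boundingRect(proj(p,handle(a,tip)).astype(np.float32)))
sd=viewer.camera("side"); ps=cam("side"); print("side now",orange(sd,260,330,140,210)[0],"before",orange(cv2.imread("pics/side0.png"),285,330,140,210)[0])
for a in(40,30,10): print(a,cv2.boundingRect(proj(ps,handle(a,tip)).astype(np.float32)))
c=W(0,75,0)[:2]; env.reach([c[0]-45,c[1],330],DOWN); shot("bd2"); im,p=load("bd2")
hsv=cv2.cvtColor(im,cv2.COLOR_BGR2HSV); m=cv2.inRange(hsv,(100,120,40),(125,255,255))
for c in cv2.findContours(m,0,2)[0]:
    if cv2.contourArea(c)<300: continue
    r=cv2.boxPoints(cv2.minAreaRect(c)); b=onplane(p,r,20)[:,:2]-C; b=np.c_[b@bx[:2],b@by[:2]]
    if abs(b).max()<130: print("rod",b.round(1).tolist())
print(env.read_state()['time_s'])
E
```

```text
end (292, 284, 67, 28)
40 (290, 264, 64, 33)
30 (291, 283, 65, 25)
26 (291, 286, 66, 30)
10 (295, 298, 65, 48)
-10 (300, 313, 63, 62)
side now (263, 185, 14, 11) before (289, 161, 18, 20)
40 (284, 163, 22, 21)
30 (287, 159, 21, 23)
10 (296, 154, 16, 25)
rod [[22.0, 68.6], [-79.3, 74.0], [-78.5, 87.2], [23.1, 82.7]]
rod [[27.6, 5.6], [-74.3, 6.6], [-74.7, 19.3], [27.2, 19.3]]
rod [[32.0, -82.8], [-69.1, -87.3], [-71.0, -73.9], [29.7, -68.4]]
34.5167
```

The rake stands at about 28–30° in the rest, matching the projection. The rods lie 0–3° off the ridges and inside the rows' free width. Handing in.

```bash
python3 -c "
from h import *
print(workorder.sign_off())"
```

```text
the job is handed in; nothing more can be done
None
```

I handed the job in at about 35 s: the three rods are combed into separate rows (each within about 3° of the ridges) and the rake is back in its rest leaning about 30°; the final check was by measurement only, and no verdict came back.

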